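# Find the worn hub bearing and mark it

### The job

One of the two disc hubs on the test stands has a worn bearing. Feel for the play by nudging the top of the disc with the fingertips, gently and without gripping it: rock the worn one firmly against its stop towards the bracket, then against its stop towards the marker post, and leave it leaning to the post side so that the play shows. Then put the loose ring over the marker post of that stand, flat on the base plate, let go, and leave the other things on the table where they are.

Things in the scene. Friction and masses are not known exactly. Their poses are not given: they have to be found in the camera images.
- stand_1: bolted-down bearing test stand, one of two look-alikes, either may be the worn one. Origin on the table below the hub centre; x level along the axle from bracket to marker post, z up. Base plate x -90 to 145, 120 wide, 12 high; bracket plate x -78 to -66, 75 wide, top 137 above the table; post at x 115 (sizes in mm)
- wheel_1: upright steel disc with hub on stand_1: 140 diameter, 14 thick, origin at the hub centre, 105 above the table. Studs and cap reach x 43 on the post side, but the upper 35 of both disc faces is clear. It does not spin; it only rocks about the stand's y axis through the hub centre, so its top edge moves along the stand's x (sizes in mm)
- rim_1 (a point): top of the rim of wheel_1, mid-thickness, 175 mm above the table; stands at stand x = 0 when square. Worn bearing: the rim rocks several mm (5 or more) each way against a drag of about 1 N to a hard stop, and stays where it is left. Sound bearing: same drag, but a hard stop after about 1 mm each way. A push of 4 to 8 N at the stop is right, over 15 N is too much
- post_1 (a point): foot of the marker post of stand_1: centre of the post on top of the base plate, 12 above the table. Upright round post, 12 in diameter, 45 high, tapered at its top (sizes in mm)
- stand_2: bolted-down bearing test stand, one of two look-alikes, either may be the worn one. Origin on the table below the hub centre; x level along the axle from bracket to marker post, z up. Base plate x -90 to 145, 120 wide, 12 high; bracket plate x -78 to -66, 75 wide, top 137 above the table; post at x 115 (sizes in mm)
- wheel_2: upright steel disc with hub on stand_2: 140 diameter, 14 thick, origin at the hub centre, 105 above the table. Studs and cap reach x 43 on the post side, but the upper 35 of both disc faces is clear. It does not spin; it only rocks about the stand's y axis through the hub centre, so its top edge moves along the stand's x (sizes in mm)
- rim_2 (a point): top of the rim of wheel_2, mid-thickness, 175 mm above the table; stands at stand x = 0 when square. Worn bearing: the rim rocks several mm (5 or more) each way against a drag of about 1 N to a hard stop, and stays where it is left. Sound bearing: same drag, but a hard stop after about 1 mm each way. A push of 4 to 8 N at the stop is right, over 15 N is too much
- post_2 (a point): foot of the marker post of stand_2: centre of the post on top of the base plate, 12 above the table. Upright round post, 12 in diameter, 45 high, tapered at its top (sizes in mm)
- ring_mid (a point): centre (half-way up) of the loose marker ring lying flat on the table between the stands: plain aluminium ring, 48 outer diameter, 23 hole, 18 high, 90 g (sizes in mm)
- tape: bystander: roll of paper tape lying flat, 100 diameter, 25 high, origin under its centre (sizes in mm)
- block: bystander: steel setup block with three holes, 75 x 50 x 25 high (sizes in mm)
- wrench: bystander: wrench lying at the far right (sizes in mm)
- hammer: bystander: hammer lying at the left
- driver: bystander: screwdriver lying at the right (sizes in mm)
- tin: bystander: open tin, 72 diameter, 90 high (sizes in mm)
- bolt: bystander: thick bolt on end, 16 diameter with a 26 head, 60 high (sizes in mm)
- ring: the same ring; origin under its centre (sizes in mm)

How it is judged:
By the outcome, as a careful person would: the job done as asked, in the order asked, and still so for the second after the job is handed in, with the robot touching nothing.
It also fails if it takes over 72 s, if anything falls off the work surface, if the arm or the gripper's body presses on something with over 40 N, if the wrist force passes 120 N, or if a joint passes its speed limit or range.

### The arm

A 7-joint arm with a two-finger parallel gripper is mounted at the origin on the work surface. World frame = base frame: x ahead of the robot, y to its left, z up, the work surface at z = 0. Lengths are in m, angles in rad, forces in N, time in s.
With the tool pointing down it reaches from about 0.4 to 0.85 m from the base axis. Payload 4.4 kg.
Tool frame: the origin (TCP) lies midway between the tips of the shut fingers; the grasp point (between the pads) lies 19 mm behind it; y points along the fingers, x is the direction in which the jaws open and shut, and the axes are right-handed (so a half turn about y gives the same grasp; the last joint's range is limited). The gripper opens to 94 mm and grips with 3 to 60 N. Pads are 16 mm wide; open, the fingers measure 119 mm over their backs; the gripper's body (75 mm by 177 mm) begins 78 mm behind the grasp point.
Start: joints at [-1.386, 0.628, 0.038, 1.517, -0.027, 0.996, -0.02], TCP at [0.161, 0.63, 0.205] pointing down, gripper open.
Joint ranges: [-3.06, 3.06], [-0.37, 2.12], [-1.25, 1.32], [0.18, 2.47], [-1.1, 4.24], [0.23, 1.98], [-2.94, 2.94]. Speed limits (rad/s): [2.57, 2.57, 3.14, 3.14, 3.14, 3.14, 3.14].

### API

Orientations are given as a unit quaternion [x, y, z, w].
In Python, from cell import robot, eoat, solver, vision, workorder, readout gives the robot as it stands. Calls block until the motion is done:
- robot.move_to(position, orientation): joint-space move of the TCP to a pose.
- robot.movel(position, frame=None, velocity=0.15): straight line of the TCP; frame=None keeps the orientation; velocity is the mean speed in m/s.
- robot.move_joints(angles): joint-space move.
- eoat.command_gripper(opening, strength=None): opening from 0.0 (shut) to 1.0 (fully open); strength is the grip in N (None keeps the last); returns when the fingers have stopped.
- robot.sleep(seconds).
- solver.ik(position, orientation): joint angles nearest the present ones, or None.
- vision.capture(name): name is "scene" or "top" or "wrist"; returns the picture (480x640x3 uint8, red, green, blue); there is no depth.
- vision.camera_info(name): a dict with "fov_y" (degrees; the focal length in pixels is half the picture's height over the tangent of half this angle, whatever the lens; pixels are square), "cx", "cy" (the principal point, pixels), "rvec" (rotation vector, rad) and "tvec" (3), from world to camera coordinates, as OpenCV has them; the wrist camera has in their place "T_tool_cam" (4x4, takes a point from camera to tool coordinates, whose origin is the TCP and whose axes are the tool frame's). Camera axes: x right, y down, z forward; pixel columns grow to the right and rows downward; lengths in m; the calibration is good to about 2 mm. A picture is of the moment at which its call begins: read the wrist's pose just before it. camera_info takes no time and is no camera call.
A pose or a line that the arm cannot do raises robot.PlanningError and nothing moves.
- workorder.hand_in(): hands the job in, once; it reports no verdict.
Readings, each from a call of its own:
- readout.read_time(): time.
- readout.read_joint_positions(): joint angles.
- readout.read_joint_vel(): joint speeds.
- readout.read_joint_torque(): joint torques, N m.
- readout.read_tcp_pos(): TCP position.
- readout.read_orientation(): TCP orientation.
- readout.read_ft_force(): force on the tool from outside, world axes, zero at the start.
- readout.read_torque(): the same for the moment, N m.
- readout.read_gripper_width(): opening from 0.0 (shut) to 1.0 (fully open).
Only numpy, scipy, OpenCV 4.12 (cv2) and the standard library are available. Lean on these libraries where they do the work, as an engineer would, in place of code of your own. Each camera call takes 0.05 s, during which the arm holds its last target.

## Working session

There is one attempt and no reset: what is moved stays moved. The work goes in short steps, each a Python script; the robot and the scene stay as the last script left them, time stands still between calls to the robot, and variables do not carry over. Pictures are saved under pics/ and viewed, and the job is handed in when it is done.

```bash
ls; mkdir -p pics; python3 - <<'E'
from cell import robot, eoat, solver, vision, workorder, readout
import cv2
for n in ["scene","top","wrist"]:
    im=vision.capture(n); cv2.imwrite(f"pics/a_{n}.png",im[:,:,::-1]); print(n,vision.camera_info(n))
print(readout.read_time(),readout.read_tcp_pos(),readout.read_orientation(),readout.read_ft_force())
E
```

```text
pics
scene {'fov_y': 57.40951934288723, 'cx': 318.6067293651749, 'cy': 230.1309380913182, 'rvec': array([ 1.93592931,  1.43362789, -0.65605462]), 'tvec': array([-0.15571115, -0.29534009,  1.75713029])}
top {'fov_y': 53.60788830593244, 'cx': 327.90600978082114, 'cy': 249.0040418376296, 'rvec': array([ 2.17502509, -2.13276431,  0.11559919]), 'tvec': array([-0.02092561,  0.62006439,  1.24518917])}
wrist {'fov_y': 71.85434746306154, 'cx': 320.3422652627615, 'cy': 235.8037179007481, 'T_tool_cam': array([[ 9.99999779e-01,  2.56526893e-04, -6.13464341e-04,
        -4.27995792e-04],
       [ 6.56245072e-04, -2.32039705e-01,  9.72706094e-01,
        -1.78394109e-01],
       [ 1.07177188e-04, -9.72706281e-01, -2.32039823e-01,
         6.70900554e-02],
       [ 0.00000000e+00,  0.00000000e+00,  0.00000000e+00,
         1.00000000e+00]])}
0.15 [0.16117788 0.6291735  0.20473629] [ 0.55895142  0.4331052  -0.43393436 -0.55829577] [ 0.80295936 -0.32274005  0.25515461]
```

View pics/a_scene.png

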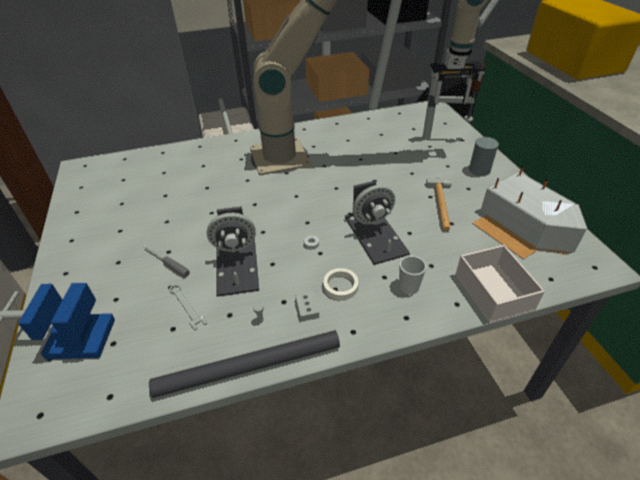

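View pics/a_top.png

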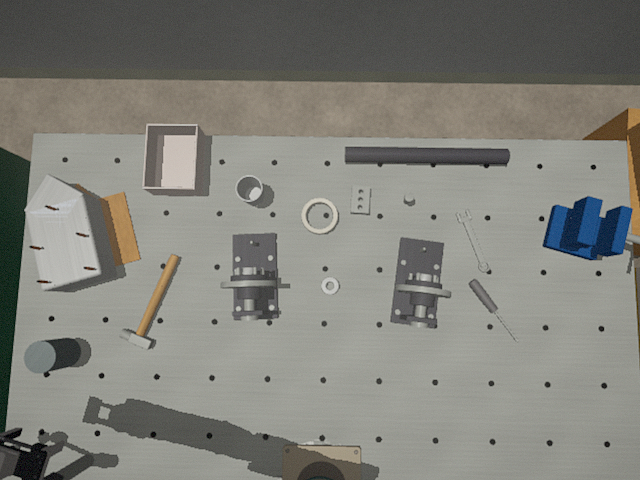

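View pics/a_wrist.png

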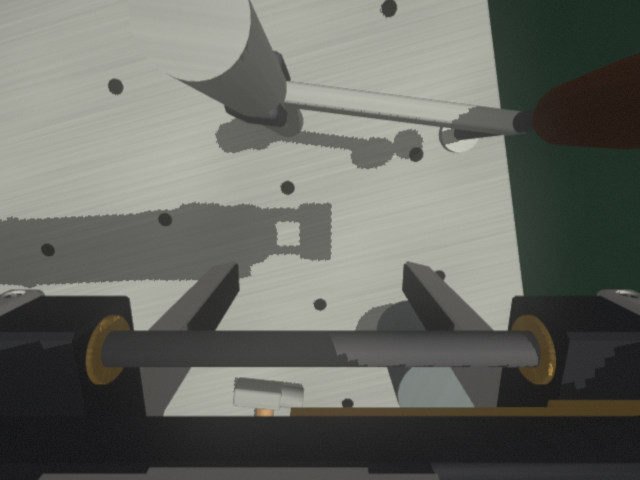

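The scene shows two stands with their posts on the far side. In the top picture the left one is near (255,280) and the right one near (417,285), with the ring at (330,286). I'll zoom in and measure next.

```bash
cat > h.py <<'E'
import numpy as np, cv2
from scipy.spatial.transform import Rotation as R
def K(ci,H=480):
    f=H/2/np.tan(np.radians(ci['fov_y'])/2); return np.array([[f,0,ci['cx']],[0,f,ci['cy']],[0,0,1]])
def extr(ci,pos=None,q=None):
    """returns Rcw (cam->world), cam centre"""
    if 'rvec' in ci:
        Rm=R.from_rotvec(ci['rvec']).as_matrix(); return Rm.T, -Rm.T@ci['tvec']
    T=ci['T_tool_cam']; Rt=R.from_quat(q).as_matrix()
    return Rt@T[:3,:3], np.array(pos)+Rt@T[:3,3]
def plane(px,z,ci,pos=None,q=None):
    A,c=extr(ci,pos,q); d=A@np.linalg.inv(K(ci))@np.array([px[0],px[1],1.]); return c+d*(z-c[2])/d[2]
def proj(P,ci,pos=None,q=None):
    A,c=extr(ci,pos,q); v=K(ci)@(A.T@(np.array(P,float)-c)); return v[:2]/v[2]
E
python3 - <<'E'
from h import *
from cell import vision
ci=vision.camera_info("top")
im=cv2.imread("pics/a_top.png")
c=im[220:340,210:460]; cv2.imwrite("pics/z_top.png",cv2.resize(c,(800,384),interpolation=cv2.INTER_CUBIC))
g=cv2.cvtColor(im,cv2.COLOR_BGR2GRAY)
m=(g<95).astype(np.uint8)
m=cv2.morphologyEx(m,cv2.MORPH_OPEN,np.ones((3,3)))
for c in cv2.findContours(m,cv2.RETR_EXTERNAL,cv2.CHAIN_APPROX_NONE)[0]:
    if 500<cv2.contourArea(c)<8000:
        r=cv2.minAreaRect(c); x,y=r[0]
        if 200<x<460 and 200<y<340: print(r,cv2.boxPoints(r).tolist())
for p in [(330,286)]: print(plane(p,.018,ci))
print(extr(ci))
E
```

```text
((262.98614501953125, 294.0298156738281), (48.390838623046875, 29.075660705566406), 88.31531524658203) [[247.7432861328125, 270.2722473144531], [276.8063659667969, 269.4174499511719], [278.22900390625, 317.7873840332031], [249.16592407226562, 318.6421813964844]]
((424.239990234375, 263.32000732421875), (33.65828323364258, 45.53767776489258), 8.13010311126709) [[404.3599853515625, 283.4800109863281], [410.79998779296875, 238.40000915527344], [444.1199951171875, 243.16000366210938], [437.67999267578125, 288.239990234375]]
[ 0.52163754 -0.01623273  0.018     ]
(array([[ 0.02028249, -0.99267535,  0.11909772],
       [-0.9997326 , -0.01881357,  0.0134452 ],
       [-0.01110607, -0.11933858, -0.9927915 ]]), array([ 0.46764786, -0.02599621,  1.30997842]))
```

View pics/z_top.png

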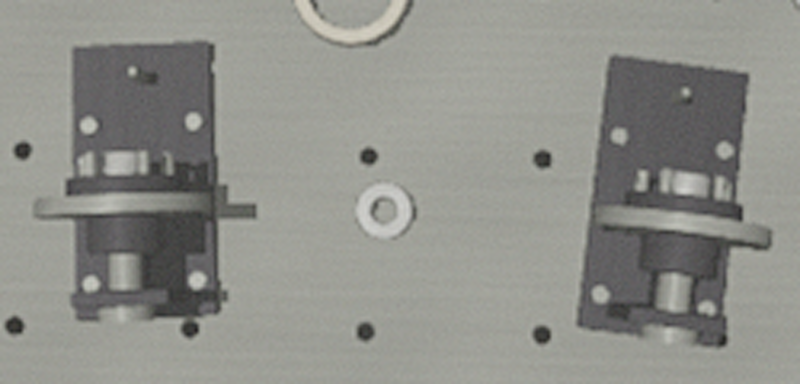

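```bash
cat > est.py <<'E'
from h import *
from cell import vision
ci=vision.camera_info("top")
u=lambda p:(210+p[0]/3.2-.35,220+p[1]/3.2-.35)
obj=np.array([[145,60],[145,-60],[-90,60],[-90,-60],[115,0]])/1000.
S={}
for n,cs,po in [('L',[(73,47),(212,42),(75,318),(217,313)],(133,72)),('R',[(611,57),(747,73),(579,326),(723,346)],(685,93))]:
    w=np.array([plane(u(c),.012,ci)[:2] for c in cs]+[plane(u(po),.057,ci)[:2]])
    H=obj-obj.mean(0); W=w-w.mean(0)
    th=np.arctan2((H[:,0]*W[:,1]-H[:,1]*W[:,0]).sum(),(H*W).sum())
    Rr=np.array([[np.cos(th),-np.sin(th)],[np.sin(th),np.cos(th)]])
    t=w.mean(0)-Rr@obj.mean(0)
    S[n]=(t,th)
    if __name__=='__main__': print(n,t.round(4),np.degrees(th).round(2),((Rr@obj.T).T+t-w).round(4).tolist(), 'post',w[4])
if __name__=='__main__': print(plane(u((385,210)),.018,ci))
E
python3 est.py; python3 - <<'E'
from h import *
print(R.from_quat([ 0.55895142 , 0.4331052,  -0.43393436, -0.55829577]).as_matrix().round(3))
E
```

```text
L [0.5189 0.1892] 3.04 [[0.0012, 0.0002], [0.001, 0.0006], [-0.0016, -0.0003], [-0.0019, 0.0001], [0.0012, -0.0005]] post [0.63248549 0.19580457]
R [ 0.5103 -0.2512] -6.03 [[0.0016, 0.0012], [0.0007, -0.0014], [-0.0024, -0.0006], [-0.0009, 0.0011], [0.0011, -0.0003]] post [ 0.62354957 -0.26296526]
[ 0.52359889 -0.01609215  0.018     ]
[[ 0.248 -0.    -0.969]
 [ 0.969 -0.001  0.248]
 [-0.001 -1.    -0.   ]]
```

```bash
cat >> h.py <<'E'
def Q(xt):
    """tool down, jaw axis along world angle xt (rad)"""
    x=np.array([np.cos(xt),np.sin(xt),0]); y=np.array([0,0,-1.]); z=np.cross(x,y)
    return R.from_matrix(np.stack([x,y,z],1)).as_quat()
E
python3 - <<'E'
from h import *
from est import S
from cell import solver, readout
for n in 'LR':
    t,th=S[n]; st=np.array([np.cos(th),np.sin(th)])
    for a in (0,np.pi):
        for z in (.26,.16):
            print(n,a,z,np.round(solver.ik([*t,z],Q(th+a)) if solver.ik([*t,z],Q(th+a)) is not None else np.nan,2))
    for a in (-np.pi/2,np.pi/2):
        for z in (.2,.014):
            j=solver.ik([*(t+.115*st),z],Q(th+a)); print('post',n,a,z,None if j is None else np.round(j,2))
            j=solver.ik([.5236,-.0161,max(z-.01,.005)],Q(th+a)); print('ring',n,a,z,None if j is None else np.round(j,2))
E
```

```text
L 0 0.26 [-0.72  0.46  0.47  1.73 -0.24  1.01 -0.1 ]
L 0 0.16 [-0.65  0.57  0.38  1.85 -0.29  0.77 -0.06]
L 3.141592653589793 0.26 [-0.14  0.45 -0.38  1.72  0.19  1.01  2.6 ]
L 3.141592653589793 0.16 [-0.11  0.58 -0.44  1.83  0.33  0.8   2.48]
post L -1.5707963267948966 0.2 [-0.76  0.77  0.78  1.5  -0.58  1.11 -1.37]
ring L -1.5707963267948966 0.2 [-0.55  0.59  0.82  1.9  -0.55  0.89 -0.97]
post L -1.5707963267948966 0.014 [-0.69  0.98  0.64  1.62 -0.76  0.8  -1.23]
ring L -1.5707963267948966 0.014 [-0.32  0.83  0.47  2.02 -0.8   0.48 -0.77]
post L 1.5707963267948966 0.2 [-0.36  0.65  0.03  1.48 -0.02  1.01  1.3 ]
ring L 1.5707963267948966 0.2 [-0.11  0.47  0.13  1.89 -0.09  0.79  1.69]
post L 1.5707963267948966 0.014 [-0.3   0.88 -0.07  1.61  0.08  0.66  1.21]
ring L 1.5707963267948966 0.014 [ 0.05  0.77 -0.11  2.01  0.22  0.37  1.39]
R 0 0.26 [-0.21  0.66  1.07  1.7  -0.63  1.17  0.93]
R 0 0.16 [-0.03  0.67  0.71  1.81 -0.56  0.87  0.84]
R 3.141592653589793 0.26 [-0.24  0.7   1.15  1.7  -0.68  1.2  -2.16]
R 3.141592653589793 0.16 [-0.22  0.86  1.14  1.82 -0.89  1.09 -1.98]
post R -1.5707963267948966 0.2 [-0.15  0.92  1.09  1.45 -0.83  1.27 -0.66]
ring R -1.5707963267948966 0.2 [-0.57  0.6   0.85  1.9  -0.58  0.9  -1.1 ]
post R -1.5707963267948966 0.014 [ 0.02  1.    0.64  1.58 -0.74  0.83 -0.72]
ring R -1.5707963267948966 0.014 [-0.35  0.84  0.51  2.02 -0.86  0.51 -0.88]
post R 1.5707963267948966 0.2 [ 0.2   0.69  0.29  1.44 -0.21  1.04  2.  ]
ring R 1.5707963267948966 0.2 [-0.14  0.47  0.17  1.89 -0.11  0.79  1.55]
post R 1.5707963267948966 0.014 [ 0.44  0.9  -0.15  1.56  0.18  0.7   1.68]
ring R 1.5707963267948966 0.014 [ 0.03  0.77 -0.09  2.01  0.17  0.37  1.28]
```

```bash
python3 - <<'E'
from h import *
from est import S
from cell import robot,eoat,vision,readout
t,th=S['L']; q=Q(th)
p=readout.read_tcp_pos(); 
robot.movel([p[0],p[1],.28],velocity=.25)
robot.move_to([*t,.27],q)
eoat.command_gripper(.55,40)
p=readout.read_tcp_pos(); qq=readout.read_orientation()
im=vision.capture("wrist"); cv2.imwrite("pics/b_wrist.png",im[:,:,::-1])
np.save("b.npy",np.r_[p,qq])
print(readout.read_time(),p,qq,q,readout.read_gripper_width())
ci=vision.camera_info("wrist"); o=np.array([*t,0]); c,s=np.cos(th),np.sin(th)
for x,y,z in [(0,0,.175),(.115,0,.057),(.145,.06,.012),(.145,-.06,.012)]:
    print(proj(o+[c*x-s*y,s*x+c*y,z],ci,p,qq))
print([readout.read_ft_force().round(2).tolist() for _ in range(3)],readout.read_time())
E
```

```text
3.5 [0.51885921 0.18917713 0.26999134] [-0.7068532  -0.01873742  0.01876716  0.70686297] [ 0.70685766  0.01876824 -0.01876824 -0.70685766] 0.5473852399681558
[320.76295037 237.10984533]
[416.88502923 213.76249061]
[433.50081062 161.76807384]
[426.52350492 251.50740492]
[[-0.19, -0.15, 0.62], [-0.19, -0.15, 0.62], [-0.19, -0.15, 0.62]] 3.5
```

View pics/b_wrist.png

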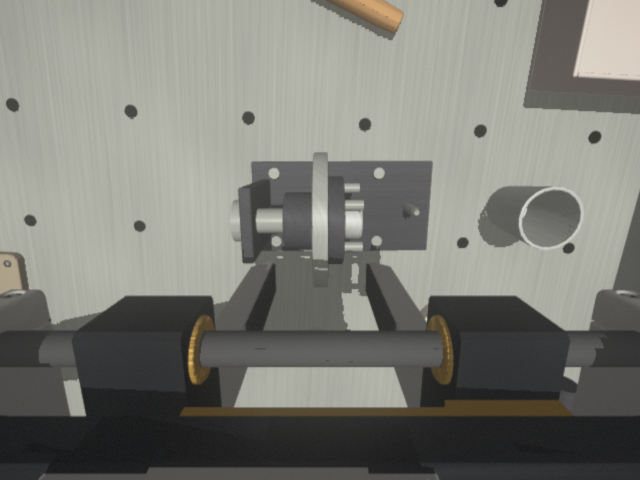

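The disc is at column ~320, the post tip at (414,212), and the base plate corners at (432,162) and (428,250). All of these match the predictions within a few pixels, so I'll straddle the disc and feel for play.

```bash
cat > probe.py <<'E'
from h import *
from est import S
from cell import robot,eoat,vision,readout
def force(d,n=3):
    f=[]
    for _ in range(n):
        robot.sleep(.015); f.append(readout.read_ft_force()[:2]@d)
    return np.mean(f)
def push(n,sgn,z,start,limit,step=.0005,target=4.8,approach=.05):
    """push along sgn*stand x from TCP stand-x start until force target; returns stop stand-x"""
    t,th=S[n]; d=np.array([np.cos(th),np.sin(th)])
    P=lambda s:[*(t+d*s),z]
    robot.movel(P(start),velocity=approach); robot.sleep(.15)
    f0=force(d,4); s=start; log=[]
    while abs(s)<limit:
        s+=sgn*step; robot.movel(P(s),velocity=.02)
        f=-sgn*(force(d)-f0)   # resistance positive
        a=(readout.read_tcp_pos()[:2]-t)@d
        log.append((round(s*1e3,2),round(a*1e3,2),round(f,2)))
        if f>target: break
        if f>2.2: step=.0002
    print('f0',round(f0,2),'t',readout.read_time(),'w',readout.read_gripper_width()); print(log)
    return s
E
python3 - <<'E'
from probe import *
t,th=S['L']
robot.movel([*t,.162],velocity=.15)
print(readout.read_time())
s=push('L',-1,.162,-.013,.026,step=.0008)
print(s)
E
```

```text
4.3667
f0 -0.01 t 8.2917 w 0.5532385754525806
[(-13.8, np.float64(-13.79), np.float64(0.03)), (-14.6, np.float64(-14.59), np.float64(-0.48)), (-15.4, np.float64(-15.41), np.float64(0.04)), (-16.2, np.float64(-16.21), np.float64(-0.02)), (-17.0, np.float64(-17.03), np.float64(-0.37)), (-17.8, np.float64(-17.81), np.float64(0.38)), (-18.6, np.float64(-18.62), np.float64(-0.44)), (-19.4, np.float64(-19.38), np.float64(0.23)), (-20.2, np.float64(-19.56), np.float64(2.04)), (-21.0, np.float64(-19.62), np.float64(4.78)), (-21.2, np.float64(-19.6), np.float64(5.71))]
-0.02119999999999999
```

The left wheel hits a hard stop within ~1 mm of centre, so it feels sound. Next I'll check the right one.

```bash
python3 - <<'E'
from probe import *
t,th=S['L']
robot.movel([*t,.162],velocity=.05)
robot.movel([*t,.27],velocity=.25)
t,th=S['R']; q=Q(th)
robot.move_to([*t,.27],q)
print(readout.read_time(),readout.read_gripper_width())
p=readout.read_tcp_pos(); qq=readout.read_orientation()
im=vision.capture("wrist"); cv2.imwrite("pics/c_wrist.png",im[:,:,::-1]); np.save("c.npy",np.r_[p,qq])
ci=vision.camera_info("wrist"); o=np.array([*t,0]); c,s=np.cos(th),np.sin(th)
for x,y,z in [(0,0,.175),(.115,0,.057),(.145,.06,.012),(.145,-.06,.012)]:
    print(proj(o+[c*x-s*y,s*x+c*y,z],ci,p,qq))
E
```

```text
11.0667 0.5474885182710852
[319.96420904 239.33740161]
[416.27920993 215.69963115]
[433.0326289  163.69202583]
[425.88746866 253.28123963]
```

View pics/c_wrist.png

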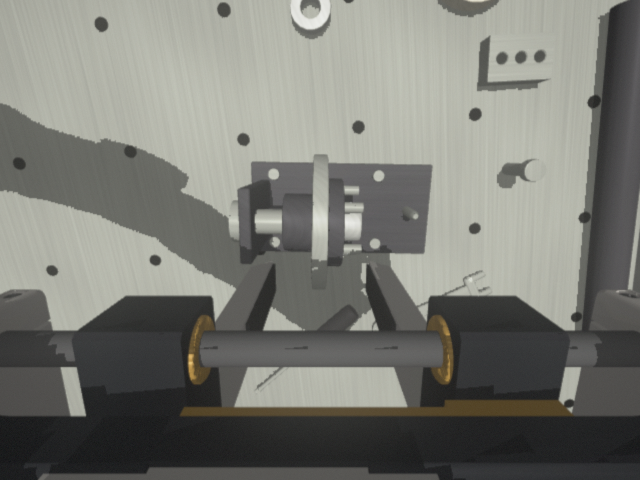

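The right disc is square at column ~320, the post tip is at (412,213), and the corners match the prediction. The ring is visible at (310,11). Now I'll rock this wheel towards the bracket.

```bash
python3 - <<'E'
from probe import *
t,th=S['R']
robot.movel([*t,.162],velocity=.2)
s=push('R',-1,.162,-.0165,.036,step=.001)
E
```

```text
f0 -0.18 t 15.5083 w 0.5496012313625962
[(-17.5, np.float64(-17.5), np.float64(0.39)), (-18.5, np.float64(-18.53), np.float64(0.61)), (-19.5, np.float64(-19.35), np.float64(0.89)), (-20.5, np.float64(-20.28), np.float64(1.02)), (-21.5, np.float64(-21.44), np.float64(1.15)), (-22.5, np.float64(-22.64), np.float64(2.03)), (-23.5, np.float64(-23.65), np.float64(1.13)), (-24.5, np.float64(-24.62), np.float64(1.06)), (-25.5, np.float64(-24.84), np.float64(3.6)), (-25.7, np.float64(-24.88), np.float64(5.26))]
```

This one is worn: ~6 mm of travel at ~1 N drag, then a hard stop. I'll firm it up slightly, then push to the post side.

```bash
python3 - <<'E'
from probe import *
t,th=S['R']; d=np.array([np.cos(th),np.sin(th)])
robot.movel([*(t-d*.0261),.162],velocity=.02)
for _ in range(4): print(round(force(d),2),end=' ')
s=push('R',1,.162,.0125,.036,step=.001,target=5.8,approach=.08)
for _ in range(5): print(round(force(d),2),end=' ')
print(readout.read_time())
E
```

```text
5.71 5.64 5.68 5.8 f0 -0.1 t 21.0083 w 0.5513472019174465
[(13.5, np.float64(13.35), np.float64(0.57)), (14.5, np.float64(14.49), np.float64(0.54)), (15.5, np.float64(15.62), np.float64(0.38)), (16.5, np.float64(16.66), np.float64(0.15)), (17.5, np.float64(17.63), np.float64(0.18)), (18.5, np.float64(18.56), np.float64(0.38)), (19.5, np.float64(19.58), np.float64(0.66)), (20.5, np.float64(20.61), np.float64(0.47)), (21.5, np.float64(21.61), np.float64(0.72)), (22.5, np.float64(22.59), np.float64(0.61)), (23.5, np.float64(23.32), np.float64(1.45)), (24.5, np.float64(23.46), np.float64(4.45)), (24.7, np.float64(23.47), np.float64(5.31)), (24.9, np.float64(23.5), np.float64(5.83))]
-6.22 -6.26 -5.73 -6.02 -6.1 21.2583
```

Both stops were pressed at about 5.7–6 N. Next: back off, lift clear, go over the ring and look.

```bash
python3 - <<'E'
from probe import *
t,th=S['R']; d=np.array([np.cos(th),np.sin(th)])
robot.movel([*(t+d*.006),.162],velocity=.06)
robot.movel([*(t+d*.006),.27],velocity=.25)
q=Q(th-np.pi/2); r=np.array([.5236,-.0161])
robot.move_to([*r,.18],q)
eoat.command_gripper(.8,25)
p=readout.read_tcp_pos(); qq=readout.read_orientation()
im=vision.capture("wrist"); cv2.imwrite("pics/d_wrist.png",im[:,:,::-1]); np.save("d.npy",np.r_[p,qq])
im2=vision.capture("top"); cv2.imwrite("pics/d_top.png",cv2.resize(im2[220:340,210:460,::-1],(800,384),interpolation=cv2.INTER_CUBIC))
ci=vision.camera_info("wrist"); pr=proj([*r,.018],ci,p,qq); print(pr,readout.read_time())
g=cv2.cvtColor(im,cv2.COLOR_RGB2GRAY); 
x,y=pr.astype(int); sub=g[max(0,y-80):y+80,x-80:x+80]
m=(sub>190).astype(np.uint8)
cs,_=cv2.findContours(m,cv2.RETR_EXTERNAL,cv2.CHAIN_APPROX_NONE)
for c in cs:
    if cv2.contourArea(c)>300:
        e=cv2.minEnclosingCircle(c); u=(e[0][0]+x-80,e[0][1]+max(0,y-80)); print(u,e[1],plane(u,.018,ci,p,qq))
E
```

```text
[319.7329874 222.2227865] 24.4
(np.float64(318.5), np.float64(215.95282745361328)) 108.57850646972656 [ 0.5303506  -0.01552324  0.018     ]
```

View pics/d_wrist.png

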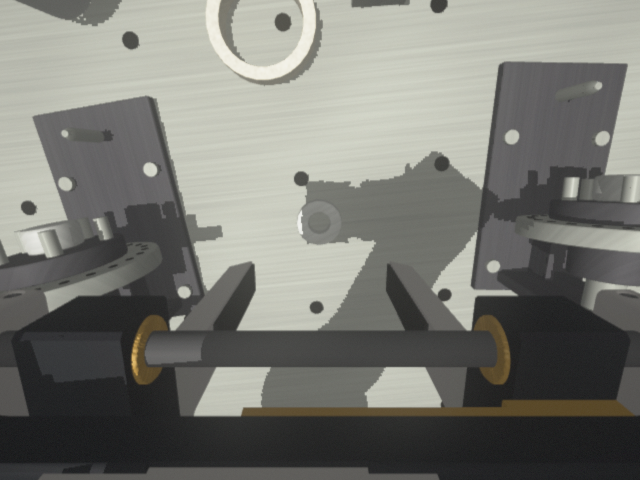

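View pics/d_top.png

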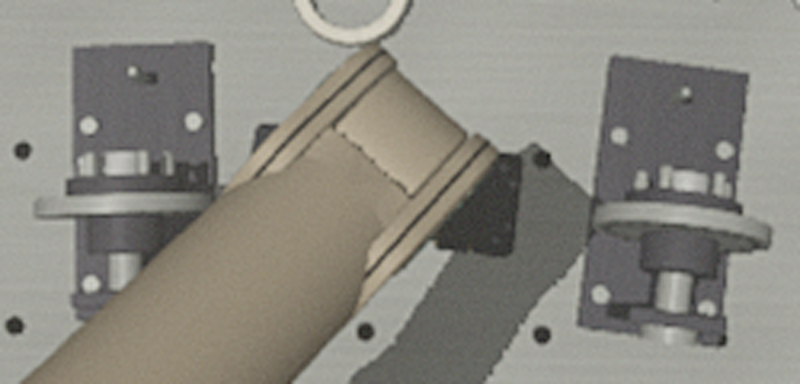

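The ring's outline is centred at about (319,222), on the predicted (319.7,222.2), so my position for it is good to ~1 mm. The right wheel now leans visibly. I'll descend part of the way and check the arm's clearance.

```bash
python3 - <<'E'
from probe import *
r=[.5236,-.0161]
robot.movel([*r,.06],velocity=.2)
im=vision.capture("scene"); cv2.imwrite("pics/e_scene.png",cv2.resize(im[60:340,140:510,::-1],(790,598),interpolation=cv2.INTER_CUBIC))
print(readout.read_time(),readout.read_ft_force())
E
```

```text
25.2 [0.29637207 0.94650506 0.31417032]
```

View pics/e_scene.png

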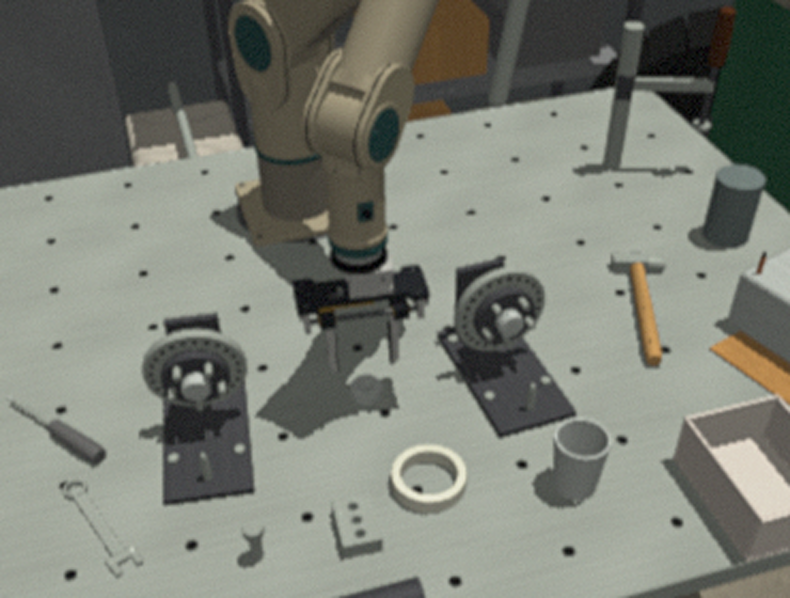

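The wrist and gripper body are clear of both wheels. Now for the grasp.

```bash
python3 - <<'E'
from probe import *
r=[.5236,-.0161]
robot.movel([*r,.004],velocity=.1)
eoat.command_gripper(0.3,25)
print(readout.read_gripper_width(), readout.read_gripper_width()*94)
robot.movel([*r,.09],velocity=.15)
t,th=S['R']; d=np.array([np.cos(th),np.sin(th)])
print(readout.read_gripper_width()*94, readout.read_ft_force(),readout.read_time())
im=vision.capture("wrist"); cv2.imwrite("pics/f_wrist.png",im[:,:,::-1])
im=vision.capture("scene"); cv2.imwrite("pics/f_scene.png",cv2.resize(im[60:340,140:510,::-1],(790,598),interpolation=cv2.INTER_CUBIC))
E
```

```text
0.505566934897651 47.5232918803792
47.510299855525034 [-0.50199828  0.6723509  -1.06481989] 27.1917
```

View pics/f_scene.png

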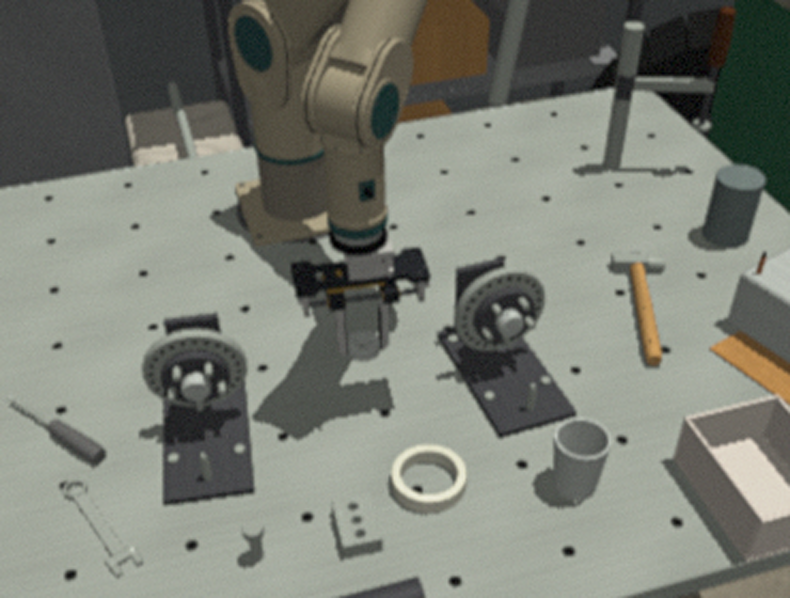

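View pics/f_wrist.png

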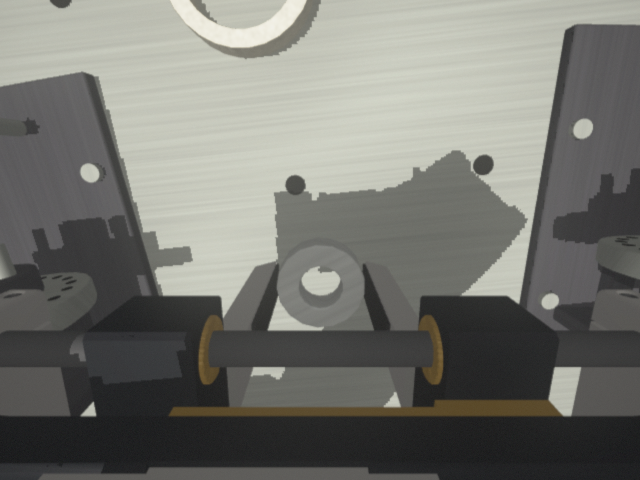

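The ring is held level between the pads, with its hole near (320,281) and a width of 47.5 mm. Next I'll refine the post position by triangulating the tip across the views.

```bash
python3 - <<'E'
from h import *
from cell import vision
c=cv2.imread("pics/c_wrist.png")[195:235,380:445]; d=cv2.imread("pics/d_wrist.png")[70:110,550:615]; f=cv2.imread("pics/f_wrist.png")[235:335,265:375]
cv2.imwrite("pics/tips.png",np.hstack([cv2.resize(c,None,fx=5,fy=5,interpolation=cv2.INTER_CUBIC),cv2.resize(d,None,fx=5,fy=5,interpolation=cv2.INTER_CUBIC)]))
cv2.imwrite("pics/hole.png",cv2.resize(f,None,fx=5,fy=5,interpolation=cv2.INTER_CUBIC))
E
```

```text
(no output)
```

View pics/tips.png

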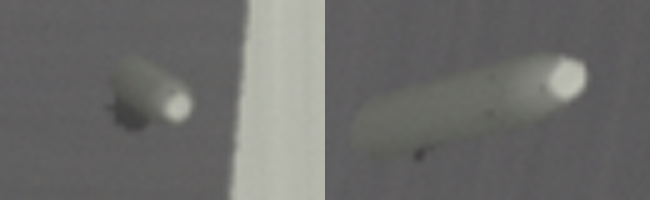

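View pics/hole.png

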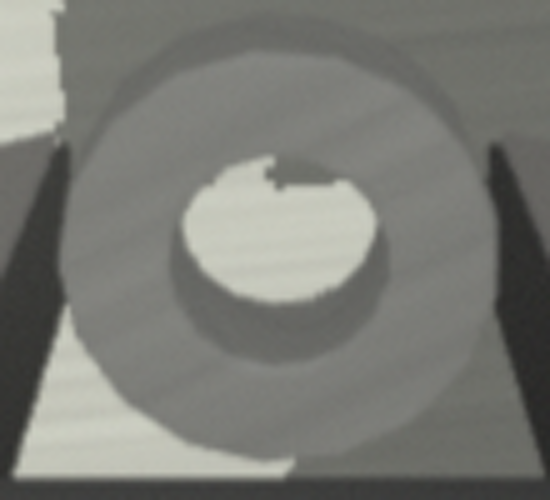

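```bash
python3 - <<'E'
from h import *
from cell import vision,readout
from est import S
ci=vision.camera_info("wrist")
c=np.load("c.npy"); d=np.load("d.npy")
print(plane((415.4,216.2),.057,ci,c[:3],c[3:]), plane((598.5,85.5),.057,ci,d[:3],d[3:]))
p=readout.read_tcp_pos(); q=readout.read_orientation()
print(p, plane((320.7,286),p[2]+.014,ci,p,q))
t,th=S['R']; print(t+.115*np.array([np.cos(th),np.sin(th)]))
E
```

```text
[ 0.62459468 -0.26363402  0.057     ] [ 0.62341132 -0.263426    0.057     ]
[ 0.52281679 -0.01586966  0.08898588] [ 0.52296997 -0.01660058  0.10298588]
[ 0.62461524 -0.26331195]
```

The estimates agree within 1.5 mm, and the post is at (0.624, −0.2635). Placing now, with a force check on the way down.

```bash
python3 - <<'E'
from probe import *
P=[.6241,-.2635]
r=[.5236,-.0161]
robot.movel([*r,.205],velocity=.25)
robot.movel([*P,.205],velocity=.25)
robot.movel([*P,.062],velocity=.2)
robot.sleep(.2); f0=readout.read_ft_force(); print(f0)
z=.062
while z>.0172:
    z-=.004; z=max(z,.0170); robot.movel([*P,z],velocity=.06)
    f=readout.read_ft_force()-f0
    if np.linalg.norm(f)>4: print('contact',z,f); break
print(z,readout.read_tcp_pos(),f,readout.read_time())
im=vision.capture("scene"); cv2.imwrite("pics/g_scene.png",cv2.resize(im[60:340,140:510,::-1],(790,598),interpolation=cv2.INTER_CUBIC))
im=vision.capture("wrist"); cv2.imwrite("pics/g_wrist.png",im[:,:,::-1])
E
```

```text
[-0.46112738 -0.72093562 -0.77803943]
0.017 [ 0.62409164 -0.26348548  0.01699586] [0.03830101 1.1286015  0.24145397] 33.1833
```

View pics/g_scene.png

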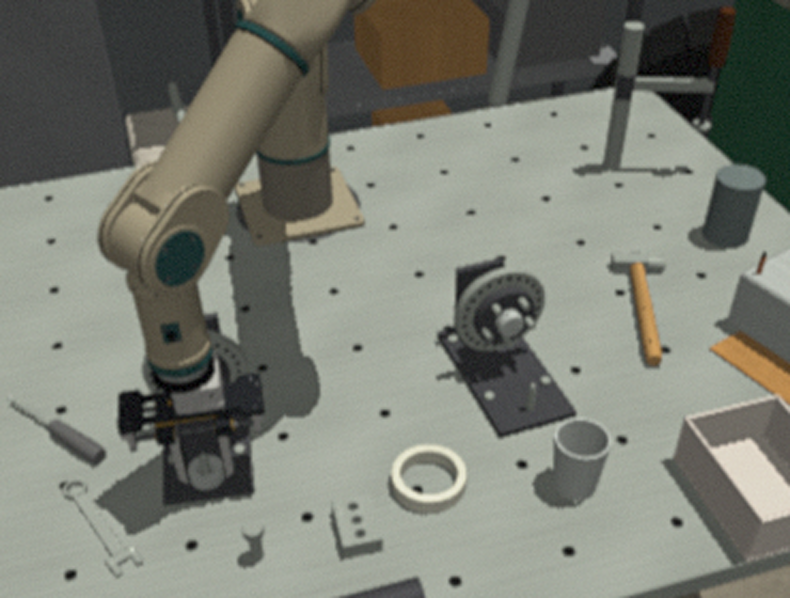

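View pics/g_wrist.png

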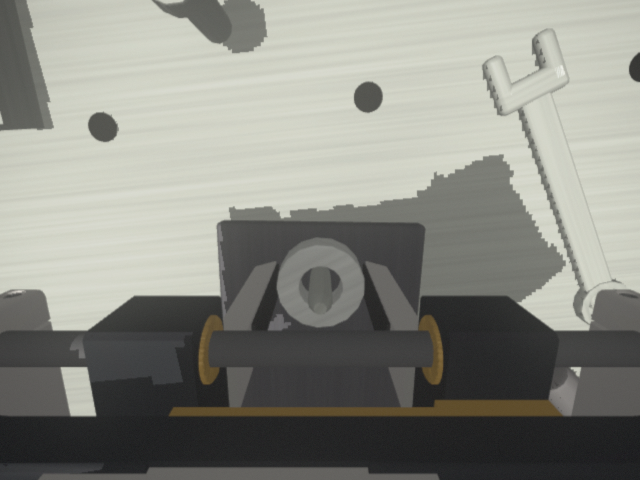

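The ring at (321,285) encircles the post and is about 1 mm above the plate. I'll lower it the last bit, release, lift away and check.

```bash
python3 - <<'E'
from probe import *
P=[.6241,-.2635]
robot.movel([*P,.0160],velocity=.03)
print(readout.read_ft_force(),readout.read_tcp_pos())
eoat.command_gripper(.72)
robot.movel([*P,.12],velocity=.12)
robot.movel([*P,.22],velocity=.25)
robot.sleep(.1)
p=readout.read_tcp_pos();q=readout.read_orientation()
im=vision.capture("wrist"); cv2.imwrite("pics/h_wrist.png",im[:,:,::-1])
robot.movel([.52,0,.30],velocity=.3)
robot.move_joints([-1.386, 0.5, 0.038, 1.517, -0.027, 0.996, -0.02])
robot.sleep(.2)
for n in ("top","scene"):
    im=vision.capture(n); x=im[220:340,210:460] if n=="top" else im[60:340,140:510]
    cv2.imwrite(f"pics/h_{n}.png",cv2.resize(x[:,:,::-1],(800,384) if n=="top" else (790,598),interpolation=cv2.INTER_CUBIC))
print(readout.read_time(),readout.read_tcp_pos())
E
```

```text
[0.01896418 0.78943123 2.36881016] [ 0.62429953 -0.26364256  0.01631175]
39.8083 [0.16339042 0.64122053 0.28975536]
```

View pics/h_wrist.png

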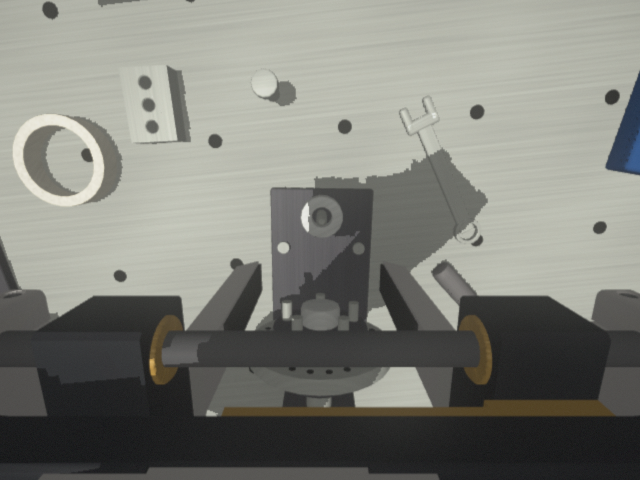

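View pics/h_top.png

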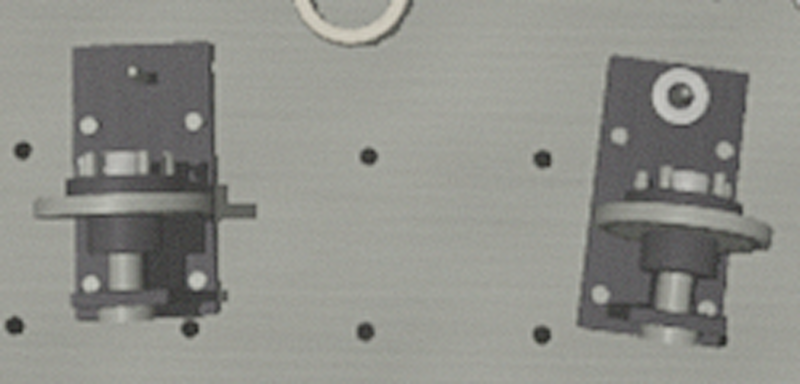

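View pics/h_scene.png

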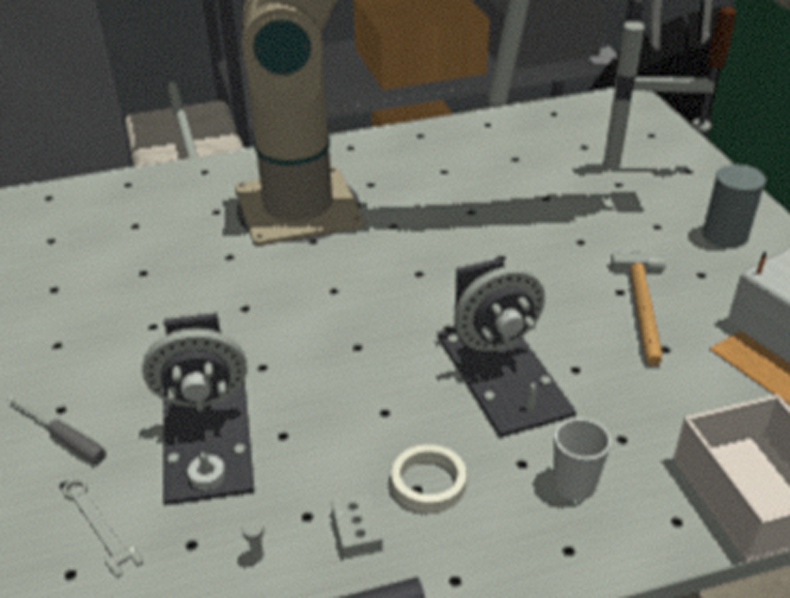

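The ring sits flat over the right-hand post at (680,96). The disc lean is unchanged from the picture taken just after the push, and the bystanders have not moved. Handing in.

```bash
python3 - <<'E'
from cell import workorder,readout
workorder.hand_in(); print(readout.read_time())
E
```

```text
the job is handed in; nothing more can be done
the job is handed in; nothing more can be done
```

The worn bearing is on the right-hand stand. Its disc is left leaning to the post side, and the ring is over that stand's marker post. I handed the job in at about 40 s on the robot's clock.

- **Left wheel:** it met a hard stop within about 1 mm towards the bracket, at 5.7 N, so I took it as sound. I tested it in that one direction only.
- **Right wheel:** it rocked about 6 mm towards the bracket against roughly 1 N of drag, and I held it on that stop at about 5.7 N. I then rocked it to the post-side stop at about 6 N and left it there. I straddled the disc with the open fingers and never gripped it.
- **Ring:** I lowered it over the right-hand post until it touched the base plate (about 3 N), then let go. The last wrist, top and scene pictures show it round the post and flat on the plate.
- **Final checks:** by eye, the disc's lean in the last top view matched the view taken right after the push, and the bystanders shown in the cropped final views had not moved. The arm was parked clear of everything.

No check failed or disagreed. The position estimates for the post agreed within about 1.5 mm.

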